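Start a timed deburring run

TASK

Get the deburring tub running: shut its hinged lid fully, slide the lock bar all the way across over the lid (until then it blocks the start lever), then roll the timer's number wheel with a fingertip until the 5 stands at the pointer, and last push the start lever all the way over to the far side. Work in that order, do not shift the hammer, the steel blank or the oil can, and let go of everything at the end.

Things in the scene. Friction and masses are not known exactly. Their poses are not given: they have to be found in the camera images.
- tub: Deburring tub, fixed; stands left or right of the timer. Origin: centre of the underside; x from its front (robot side) to its back, y to its left, z up. Grey open shell 150 (x) by 160 (y) by 100 mm high, centred at y = -62 mm; on its left a lower grey housing 120 (x) by 129 (y) by 90 mm high, centred at y = +83.5 mm, carries the lock bar and start lever.
- lid (a joint): Angle of the tub's aluminium lid, rad: 0 = shut, 1.45 = nearly upright (starts at 1.0 to 1.35). Hinged along the shell's back rim; its front edge rises as it opens. A stiff hinge (0.3 N m friction, lid 0.2 kg) keeps it where it is left; push its outer face over, forward and down, with 2 to 4 N.
- lid_hinge (a point): Middle of the lid's hinge axis (along tub y), at tub x = +75, y = -62, z = 100 mm.
- lid_push (a point): Point on the lid's outer (upper) face, on its centre line, 125 mm from the hinge; moves with the lid. The plate is 150 mm deep from the hinge, 160 mm wide and 6 mm thick, with a 50 mm wide lip reaching 11 mm further at the front. Shut, this point lies 106 mm above the bench.
- lockbar (a joint): Travel of the steel lock bar, m: 0 = parked over the housing, its end blocking the lever; 0.055 = stop, fully across over the lid's left edge, lever free. Slides along tub -y (towards the lid) with about 2 N of friction, stays where it is left. Shut the lid first: slid early, the bar gets under the lid and keeps it open.
- lockbar_stud (a point): Top centre of the lock bar's upright round black stud, 16 mm diameter, 30 mm tall above the bar; 154 mm above the bench. The bar is 12 by 12 mm, 120 mm long along tub y, from 39 mm on the lid side of the stud to 81 mm on the lever side, its top at z = 124 mm. Parked, the stud stands at tub x = -30, y = +63 mm.
- timer: Timer, a fixed grey box 120 (x) by 100 (y) by 95 mm high on a base plate 140 by 120 mm. Origin: centre of the underside; x from its front (robot side) to its back, y to its left, z up. The number wheel stands out of its top; a thin steel pointer beside it at timer y = -22 to -33 mm, 120 mm high, marks the reading at the wheel's very top.
- wheel (a joint): Turn of the number wheel, rad, 0.6283 (36 degrees) per number: 0 = the 0 at the top by the pointer, 3.1416 = the 5; stops at 0 and 5.655 (the 9). Grows as the wheel's top rolls away from the front (timer +x). Starts from 1 to 3.2 numbers, often between two. No clicks: steady friction of 0.04 N m (1.1 N at the rim), stays where it is left.
- wheel_top (a point): Top of the wheel's ribbed rubber rim, mid-width, 118 mm above the bench; fixed to the timer. Axle along timer y, 36 mm below. Roll this rim (radius 36, timer y = 0 to 24 mm): its ribs are too fine to hook; a fingertip pressed on with 4 to 8 N drives it by friction. Beside it (y = 0 to -22 mm) white 15 mm digits, upright seen from the front; higher numbers come up from the front.
- lever (a joint): Angle of the start lever, rad: 0 = off, leaning 0.5 rad to the front; 1.0 = on, leaning 0.5 rad to the back, at its stop. Swings about an axis along tub y at tub x = -24.5, y = +128, z = 75 mm; light (about 1 N at the ball), stays where it is left. Blocked at about 0.1 while the lock bar is parked.
- lever_ball (a point): Centre of the black ball, 24 mm diameter, at the lever's end, 90 mm from its axis. At off: tub x = -68, z = 154 mm; at on: x = +19 mm. The shaft is 10 mm thick.
- hammer: Bystander: hammer lying on the bench beyond the machines, about 260 mm long across the bench. Leave alone.
- blank: Bystander: loose steel sheet blank 60 by 120 by 5 mm lying flat on the left of the machines. Leave alone.
- oilcan: Bystander: loose aluminium can, 60 mm diameter, 90 mm tall, on the right of the machines. Leave alone.
Mind the look-alikes: they are no part of the job. What is shaped like the timer but green or purple is not meant.

How it is judged:
On the way, in this order (a step that is already met when the one before it is completed fails the run):
1. the lid is shut (value of joint lid below 0.06 rad and value of joint lockbar below 0.02 m), for 0.1 s.
2. the lock bar is fully across over the shut lid (value of joint lid below 0.06 rad and value of joint lockbar above 0.05 m and value of joint lever below 0.3 rad), for 0.1 s.
3. the wheel stands at 5, the lever still off (value of joint wheel between 2.982 and 3.302 rad and value of joint lever below 0.3 rad), for 0.2 s.
4. the lever is pushed fully over (value of joint lever above 0.85 rad and value of joint lid below 0.06 rad and value of joint lockbar above 0.05 m and value of joint wheel between 2.982 and 3.302 rad), for 0.1 s.
At the end, for the whole second after the job is handed in: Lid shut (within 0.06 rad), lock bar across (travel over 50 of 55 mm), wheel at 5 (within 0.16 rad, a quarter of a number), lever on (over 0.85 rad), wheel and lever at rest, nothing touched (all of step 4 and velocity of joint wheel between -0.05 and 0.05 rad/s and velocity of joint lever between -0.05 and 0.05 rad/s).
It fails at once if the hammer is shifted by more than 30 mm (distance of hammer from where it was at the start of the episode above 0.03 m).
It fails at once if the steel blank is shifted by more than 30 mm (distance of blank from where it was at the start of the episode above 0.03 m).
It fails at once if the oil can is shifted by more than 30 mm (distance of oilcan from where it was at the start of the episode above 0.03 m).
It also fails if it takes over 64 s, if anything falls off the work surface, if the arm or the gripper's body presses on something with over 40 N, if the wrist force passes 120 N, or if a joint passes its speed limit or range.

ROBOT

A 6-joint arm with a two-finger parallel gripper is mounted at the origin on the work surface. World frame = base frame: x ahead of the robot, y to its left, z up, the work surface at z = 0. Lengths are in m, angles in rad, forces in N, time in s.
With the tool pointing down it reaches from about 0.3 to 0.825 m from the base axis. Payload 5.4 kg.
Tool frame: the origin (TCP) lies at the very end of the fingers, on their centre line; the grasp point (between the pads) lies 19 mm behind it; z points along the fingers, x is the direction in which the jaws open and shut, and the axes are right-handed (so a half turn about z gives the same grasp; the last joint's range is limited). The gripper opens to 92 mm and grips with 3 to 60 N. Pads are 20 mm wide; open, the fingers measure 128 mm over their backs; the gripper's body (75 mm by 189 mm) begins 69 mm behind the grasp point.
Start: joints at [1.101, 0.158, 1.597, -0, 1.386, -0.21], TCP at [0.148, 0.556, 0.215] pointing down, gripper open.
Joint ranges: [-2.91, 2.91], [-0.94, 2.29], [0.18, 2.7], [-1.29, 4.43], [0.17, 2.64], [-3, 3]. Speed limits (rad/s): [2.57, 2.57, 3.14, 3.14, 3.14, 3.14].

INTERFACE

Orientations are given as a rotation vector (axis times angle).
In Python, from workcell import bot gives the robot as it stands. Calls block until the motion is done:
- bot.goto(position, orientation): joint-space move of the TCP to a pose.
- bot.line_to(position, rot=None, max_speed=0.15): straight line of the TCP; rot=None keeps the orientation; max_speed is the mean speed in m/s.
- bot.set_joints(angles): joint-space move.
- bot.set_gripper(opening, newtons=None): opening from 0.0 (shut) to 1.0 (fully open); newtons is the grip in N (None keeps the last); returns when the fingers have stopped.
- bot.hold(seconds).
- bot.inverse_kinematics(position, orientation): joint angles nearest the present ones, or None.
- bot.read_camera(name): name is "scene" or "top" or "wrist"; returns a dict with "pixels" (384x512x3 uint8, blue, green, red), "fx", "fy", "cx", "cy" (pixels), "k1" (the pictures are not rectified: a ray, as slopes to the right and down, at radius r is drawn at 1 + k1 r^2 times it, then the intrinsics apply), "R" (3x3) and "t" (3): a world point X has camera coordinates R X + t. Camera axes: x right, y down, z forward; pixel columns grow to the right and rows downward; lengths in m; the calibration is good to about 2 mm. A picture is of the moment at which its call begins. There is no depth.
A pose or a line that the arm cannot do raises bot.MotionError and nothing moves.
- bot.job_done(): hands the job in, once; it reports no verdict.
Readings, each from a call of its own:
- bot.current_clock(): time.
- bot.current_joints(): joint angles.
- bot.current_joint_vel(): joint speeds.
- bot.current_effort(): joint torques, N m.
- bot.current_ee_pos(): TCP position.
- bot.current_tool_rot(): TCP orientation.
- bot.current_contact_force(): force on the tool from outside, world axes, zero at the start.
- bot.current_ft_torque(): the same for the moment, N m.
- bot.current_opening(): opening from 0.0 (shut) to 1.0 (fully open).
Only numpy, scipy, OpenCV 4.12 (cv2) and the standard library are available. Lean on these libraries where they do the work, as an engineer would, in place of code of your own. Each camera call takes 0.05 s, during which the arm holds its last target.

## Working session

There is one attempt and no reset: what is moved stays moved. The work goes in short steps, each a Python script; the robot and the scene stay as the last script left them, time stands still between calls to the robot, and variables do not carry over. Pictures are saved under pics/ and viewed, and the job is handed in when it is done.

```bash
ls; mkdir -p pics
python3 - <<'E'
from workcell import bot
import cv2
for n in ("scene","top","wrist"):
    c=bot.read_camera(n); cv2.imwrite(f"pics/{n}0.png",c["pixels"])
    print(n,c["fx"],c["cx"],c["cy"],c["k1"],c["R"],c["t"])
print(bot.current_clock(),bot.current_tool_rot(),bot.current_opening())
E
```

```text
pics
scene 423.89000297403373 253.00514311059896 191.18376148691857 0.029581578825138833 [[-0.89941089  0.43681299  0.01595197]
 [ 0.33341335  0.7091933  -0.62119272]
 [-0.28265808 -0.5533889  -0.78349546]] [ 0.54055245 -0.1166926   1.38710905]
top 427.00783212952285 255.91842630716715 195.29690318013223 -0.15010851108818093 [[ 0.02437055 -0.99962083  0.01281659]
 [-0.98786987 -0.02604682 -0.15308389]
 [ 0.15335967 -0.00893038 -0.98813008]] [-0.03255851  0.62024195  1.51409634]
wrist 302.49804968083345 260.3841810024297 190.83559326264452 -0.05865086631791432 [[ 0.25747863  0.9662812  -0.00232171]
 [ 0.93027573 -0.24723325  0.27104018]
 [ 0.26132703 -0.07194689 -0.96256523]] [-0.57356614 -0.03017216  0.39133505]
0.15 [ 2.49002521e+00  1.91455373e+00 -2.02028363e-03] 1.0002860589111353
```

View pics/scene0.png

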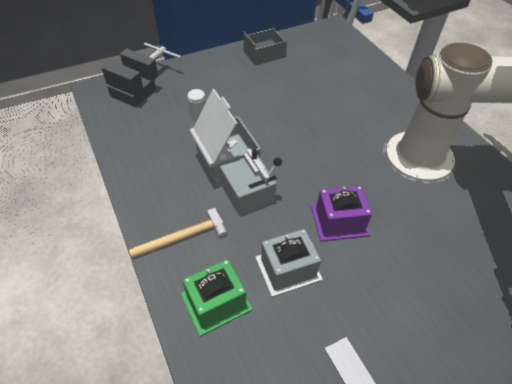

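View pics/top0.png

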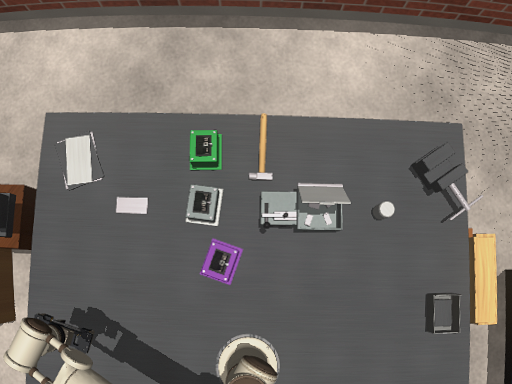

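View pics/wrist0.png

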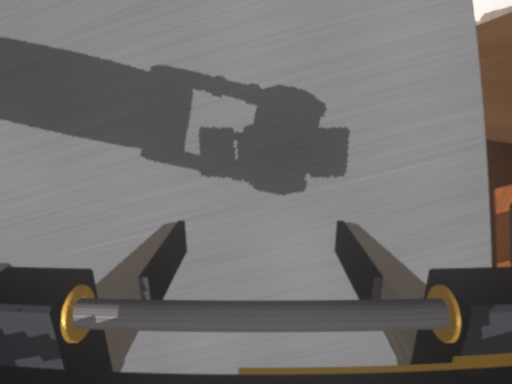

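The scene view shows the grey timer at about (291,260), between the green and purple look-alikes, with the tub at (235,165). In the top view the timer is at (204,204) and the tub at (301,208). Next I'll zoom in.

```bash
cat > h.py <<'E'
from workcell import bot
import cv2, numpy as np
from scipy.spatial.transform import Rotation as Rn
def ray(c,u,v):
    xd=np.array([(u-c["cx"])/c["fx"],(v-c["cy"])/c["fy"]])
    K=np.eye(3);p=cv2.undistortPoints(np.array([[[xd[0],xd[1]]]]),K,np.array([c["k1"],0,0,0.]))[0,0]
    R=np.array(c["R"]);t=np.array(c["t"])
    return -R.T@t, R.T@np.array([p[0],p[1],1.])
def onz(c,u,v,z):
    o,d=ray(c,u,v); return o+d*(z-o[2])/d[2]
def onpl(c,u,v,p0,n):
    o,d=ray(c,u,v); return o+d*(np.dot(p0-o,n)/np.dot(d,n))
def proj(c,X):
    X=np.asarray(X,float); p=np.array(c["R"])@X+np.array(c["t"]); s=p[:2]/p[2]; s=s*(1+c["k1"]*(s@s))
    return np.array([s[0]*c["fx"]+c["cx"],s[1]*c["fy"]+c["cy"]])
def crop(c,name,u0,v0,u1,v1,k):
    im=cv2.resize(c["pixels"][v0:v1,u0:u1],None,fx=k,fy=k,interpolation=cv2.INTER_CUBIC); cv2.imwrite(f"pics/{name}.png",im)
E
python3 - <<'E'
from h import *
c=bot.read_camera("top"); crop(c,"topA",180,160,360,250,4.4)
c=bot.read_camera("scene"); crop(c,"scA",180,85,340,300,2.7)
E
```

```text
(no output)
```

View pics/topA.png

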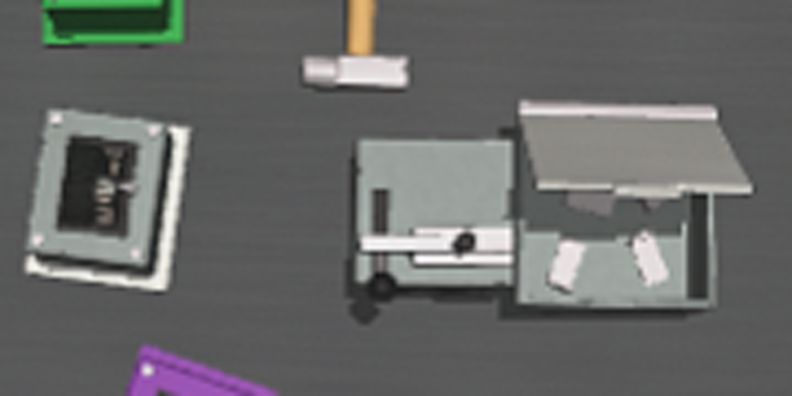

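View pics/scA.png

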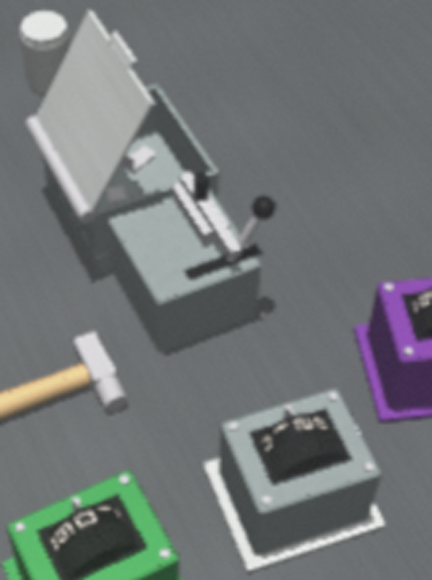

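```bash
cat > pose.py <<'E'
from h import *
def fit(L,W):
    L=np.array(L)[:,:2];W=np.array(W)[:,:2]
    R,_=Rn.align_vectors(np.c_[W-W.mean(0),np.zeros(len(W))],np.c_[L-L.mean(0),np.zeros(len(L))])
    a=R.as_rotvec()[2]; M=R.as_matrix()[:2,:2]
    o=W.mean(0)-M@L.mean(0); return o,a,np.round((L@M.T+o-W)*1000,1)
E
python3 - <<'E'
from pose import *
import warnings;warnings.simplefilter("ignore")
c=bot.read_camera("top"); s=bot.read_camera("scene")
T=lambda U,V:(180+U/4.4,160+V/4.4)
S=lambda U,V:(180+U/2.7,85+V/2.7)
L=[];W=[]
for px,l,z in [((357,140),(.06,.148),.09),((357,286),(-.06,.148),.09),((517,307),(-.075,.018),.1),((714,306),(-.075,-.142),.1)]:
    L.append(l);W.append(onz(c,*T(*px),z))
print("tub top",fit(L,W))
L=[];W=[]
for px,l,z in [((162,303),(.06,.148),.09),((260,258),(-.06,.148),.09),((110,214),(.06,.0185),.09)]:
    L.append(l);W.append(onz(s,*S(*px),z))
print("tub scene",fit(L,W))
L=[];W=[]
for px,l,z in [((47,108),(.06,.05),.095),((173,127),(.06,-.05),.095),((153,266),(-.06,-.05),.095),((30,250),(-.06,.05),.095)]:
    L.append(l);W.append(onz(c,*T(*px),z))
print("timer top",fit(L,W))
L=[];W=[]
for px,l,z in [((220,423),(.06,-.05),.095),((337,390),(-.06,-.05),.095),((381,470),(-.06,.05),.095),((256,515),(.06,.05),.095)]:
    L.append(l);W.append(onz(s,*S(*px),z))
print("timer scene",fit(L,W))
# stud by two views, ball
from numpy.linalg import lstsq
def tri(a,b):
    o1,d1=ray(c,*a);o2,d2=ray(s,*b)
    k=lstsq(np.c_[d1,-d2],o2-o1,rcond=None)[0]; p=o1+k[0]*d1;q=o2+k[1]*d2
    return (p+q)/2,np.linalg.norm(p-q)
print("ball",tri(T(381,287),S(263,207)))
print("stud",onz(c,*T(464,243),.154),onz(s,*S(202,178),.154))
# lid corners
print("lid",tri(T(519,104),S(82,212)),)
for a,b in [((538,192),(152,98)),((752,190),(90,12)),]: print(tri(T(*a),S(*b)))
E
```

```text
tub top (array([ 0.57052375, -0.18261125]), np.float64(0.015696082673384147), array([[ 0.8,  1. ],
       [-0.7,  1.8],
       [ 0.8, -0.8],
       [-0.9, -2.1]]))
tub scene (array([ 0.57173905, -0.18183214]), np.float64(0.026785889762925973), array([[-0.3, -3.6],
       [-3. ,  3.5],
       [ 3.3,  0.1]]))
timer top (array([0.58252568, 0.17072342]), np.float64(-0.09855487885028277), array([[ 0.9, -2.6],
       [ 4. ,  0.8],
       [-2.3,  0.8],
       [-2.6,  1. ]]))
timer scene (array([0.58677906, 0.1799301 ]), np.float64(-0.10350232299738595), array([[ 1.4, -1.3],
       [-1.2, -3.7],
       [ 1.6,  4.3],
       [-1.9,  0.7]]))
ball (array([ 0.50339065, -0.05438515,  0.15001431]), np.float64(0.0003626176587032132))
stud [ 0.53872179 -0.11759684  0.154     ] [ 0.54313227 -0.11330321  0.154     ]
lid (array([ 0.65804289, -0.16453978,  0.10452692]), np.float64(0.00035198682111908455))
(array([ 0.57139022, -0.16678008,  0.22938852]), np.float64(0.0046546273298045246))
(array([ 0.5751837 , -0.32577342,  0.22343436]), np.float64(0.001319023111693069))
```

```bash
cat >> pose.py <<'E'
def down(psi): # tool z down, tool x (jaw) at angle psi in world
    cx,sx=np.cos(psi),np.sin(psi)
    return Rn.from_matrix(np.array([[cx,sx,0],[sx,-cx,0],[0,0,-1.]])).as_rotvec()
E
python3 - <<'E'
from pose import *
w=bot.read_camera("wrist"); Rt=Rn.from_rotvec(bot.current_tool_rot()).as_matrix(); p=np.array(bot.current_ee_pos())
R=np.array(w["R"]);o=-R.T@np.array(w["t"])
print("cam in tool",Rt.T@(o-p)); print("axes in tool",(R@Rt).round(3)); print(Rt.round(3))
for psi in (0,np.pi/2,-np.pi/2,np.pi):
  for pos in ([.55,.17,.3],[.62,-.24,.3],[.65,-.24,.2],[.5,-.05,.15],[.58,.18,.118],[.54,-.1,.13]):
    q=bot.inverse_kinematics(pos,down(psi)); print(round(psi,2),pos,None if q is None else np.round(q,2))
E
```

```text
cam in tool [-0.0002308  -0.07662744 -0.16970053]
axes in tool [[ 1.     0.001  0.001]
 [-0.     0.962 -0.271]
 [-0.001  0.271  0.962]]
[[ 0.257  0.966 -0.   ]
 [ 0.966 -0.257 -0.   ]
 [-0.    -0.    -1.   ]]
0 [0.55, 0.17, 0.3] [ 0.09  0.12  1.48 -0.    1.55  0.09]
0 [0.62, -0.24, 0.3] [-0.55  0.35  1.2  -0.    1.59 -0.55]
0 [0.65, -0.24, 0.2] [-0.53  0.47  1.24 -0.    1.43 -0.53]
0 [0.5, -0.05, 0.15] [-0.34  0.03  1.87 -0.    1.24 -0.34]
0 [0.58, 0.18, 0.118] [ 0.1   0.33  1.59 -0.    1.22  0.1 ]
0 [0.54, -0.1, 0.13] [-0.4   0.17  1.75 -0.    1.21 -0.4 ]
1.57 [0.55, 0.17, 0.3] [ 0.09  0.12  1.48 -0.    1.55 -1.48]
1.57 [0.62, -0.24, 0.3] [-0.55  0.35  1.2  -0.    1.59 -2.12]
1.57 [0.65, -0.24, 0.2] [-0.53  0.47  1.24 -0.    1.43 -2.1 ]
1.57 [0.5, -0.05, 0.15] [-0.34  0.03  1.87 -0.    1.24 -1.91]
1.57 [0.58, 0.18, 0.118] [ 0.1   0.33  1.59 -0.    1.22 -1.47]
1.57 [0.54, -0.1, 0.13] [-0.4   0.17  1.75 -0.    1.21 -1.97]
-1.57 [0.55, 0.17, 0.3] [ 0.09  0.12  1.48 -0.    1.55  1.66]
-1.57 [0.62, -0.24, 0.3] [-0.55  0.35  1.2  -0.    1.59  1.02]
-1.57 [0.65, -0.24, 0.2] [-0.53  0.47  1.24 -0.    1.43  1.04]
-1.57 [0.5, -0.05, 0.15] [-0.34  0.03  1.87 -0.    1.24  1.23]
-1.57 [0.58, 0.18, 0.118] [ 0.1   0.33  1.59 -0.    1.22  1.67]
-1.57 [0.54, -0.1, 0.13] [-0.4   0.17  1.75 -0.    1.21  1.17]
3.14 [0.55, 0.17, 0.3] None
3.14 [0.62, -0.24, 0.3] [-0.55  0.35  1.2   0.    1.59  2.59]
3.14 [0.65, -0.24, 0.2] [-0.53  0.47  1.24  0.    1.43  2.61]
3.14 [0.5, -0.05, 0.15] [-0.34  0.03  1.87  0.    1.24  2.8 ]
3.14 [0.58, 0.18, 0.118] None
3.14 [0.54, -0.1, 0.13] [-0.4   0.17  1.75  0.    1.21  2.74]
```

Run:
```python
from pose import *
bot.goto([.53,.175,.30],down(np.pi/2-.1))
w=bot.read_camera("wrist"); cv2.imwrite("pics/w1.png",w["pixels"]); np.save("w1.npy",w,allow_pickle=True)
print(bot.current_clock())
```

```text
2.4167
```

View pics/w1.png

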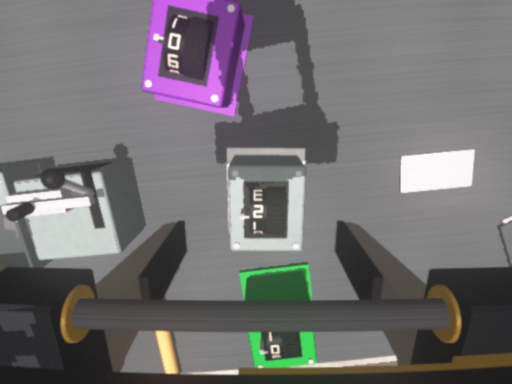

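Run:
```python
from pose import *
w=np.load("w1.npy",allow_pickle=True).item()
im=w["pixels"][135:265,205:325]; im=cv2.resize(im,None,fx=4.5,fy=4.5,interpolation=cv2.INTER_CUBIC); cv2.imwrite("pics/w1z.png",im)
```

```text
(no output)
```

View pics/w1z.png

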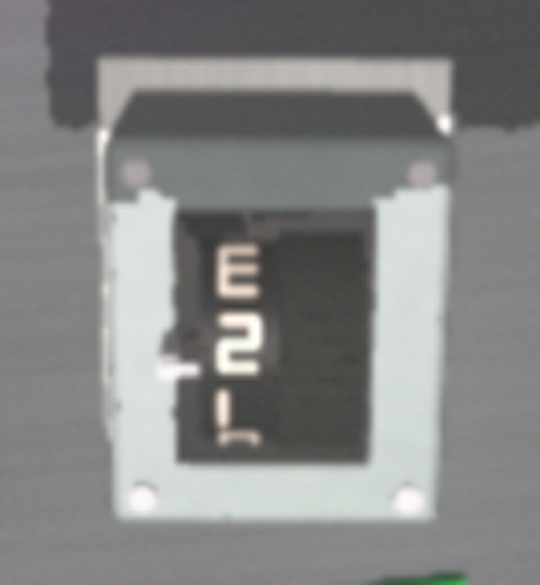

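```bash
cat >> pose.py <<'E'
def wheelphi(c,u,v,tm,yaw,r=.036):
    # angle from top toward front (+) of a pixel on the drum, and timer y
    M=np.array([[np.cos(yaw),-np.sin(yaw),0],[np.sin(yaw),np.cos(yaw),0],[0,0,1]])
    o,d=ray(c,u,v); o=M.T@(o-np.array([*tm,.082])); d=M.T@d
    a=d[0]**2+d[2]**2; b=o[0]*d[0]+o[2]*d[2]; cc=o[0]**2+o[2]**2-r*r
    t=(-b-np.sqrt(b*b-a*cc))/a; p=o+t*d; return np.arctan2(-p[0],p[2]),p[1]
E
python3 - <<'E'
from pose import *
import warnings;warnings.simplefilter("ignore")
w=np.load("w1.npy",allow_pickle=True).item()
P=lambda U,V:(205+(U+.5)/4.5-.5,135+(V+.5)/4.5-.5)
L=[];W=[]
for px,l in [((107,137),(-.06,-.05)),((454,137),(-.06,.05)),((434,519),(.06,.05)),((116,519),(.06,-.05))]:
    L.append(l);W.append(onz(w,*P(*px),.095))
o,a,r=fit(L,W);print(o,a,r)
L=[];W=[]
for px,l in [((135,173),(-.06,-.05)),((422,173),(-.06,.05)),((408,499),(.06,.05)),((143,499),(.06,-.05))]:
    W.append(onz(w,*P(*px),.097))
W=np.array(W);print("screws",W.mean(0),W.round(4))
for n,px in (("2",(239,343)),("3",(238,271)),("1",(238,418)),("ptr",(180,369))):
    ph,y=wheelphi(w,*P(*px),o,a); print(n,ph,y, )
print("pointer",onz(w,*P(180,369),.12))
tm=o;M=lambda a:np.array([[np.cos(a),-np.sin(a)],[np.sin(a),np.cos(a)]])
print("pred ptr",tm+M(a)@[0,-.0275], "tip edges drum: right",wheelphi(w,*P(374,340),o,a))
E
```

```text
[0.58399905 0.17773449] -0.10437299380840133 [[-1.6 -1.5]
 [-0.8  1.4]
 [ 1.6  1.8]
 [ 0.8 -1.6]]
screws [0.58506648 0.17738723 0.097     ] [[0.5313 0.1425 0.097 ]
 [0.5393 0.2225 0.097 ]
 [0.6388 0.2119 0.097 ]
 [0.6309 0.1326 0.097 ]]
2 0.16098364784265892 -0.011083067851350551
3 0.7225983953901762 -0.011479016905414991
1 -0.5308038469290772 -0.011347644220754783
ptr -0.04840771193833587 -0.027295391474720855
pointer [0.5821358  0.15059607 0.12      ]
pred ptr [0.58113401 0.15038415] tip edges drum: right (np.float64(0.1886780105537198), np.float64(0.02589459241566365))
```

```bash
cat >> pose.py <<'E'
TUB=np.array([.571,-.182]);TY=.018
TIM=np.array([.5845,.1776]);MY=-.103
def tub(x,y,z): return [*(TUB+np.array([[np.cos(TY),-np.sin(TY)],[np.sin(TY),np.cos(TY)]])@[x,y]),z]
def tim(x,y,z): return [*(TIM+np.array([[np.cos(MY),-np.sin(MY)],[np.sin(MY),np.cos(MY)]])@[x,y]),z]
def lidp(th,r=.125):
    s=np.array([.075,.1])+r*np.array([-np.cos(th),np.sin(th)])+.006*np.array([np.sin(th),np.cos(th)])
    return tub(s[0]+.010,-.062,s[1])
E
python3 - <<'E'
from pose import *
r=down(np.pi/2+TY)
bot.goto([.55,.05,.31],r)
bot.set_gripper(0.0,20)
p=lidp(1.2); bot.goto([p[0]+.035,p[1],.31],r)
bot.line_to([p[0]+.035,p[1],p[2]],max_speed=.25)
print(bot.current_clock(),bot.current_opening(),bot.current_contact_force())
for th in np.linspace(1.2,0.05,9):
    bot.line_to(lidp(th),max_speed=.15); print(round(th,2),np.round(bot.current_contact_force(),1),bot.current_clock())
E
```

```text
6.0417 0.006712345474370724 [-0.95334727 -0.96179091  1.06911495]
1.2 [0.7 0.4 0.1] 6.425
1.06 [ 0.4  0.1 -0.1] 6.6917
0.91 [ 0.1 -0.   0.5] 6.9583
0.77 [0.5 0.2 0.3] 7.225
0.62 [ 0.4 -0.3  0.2] 7.4917
0.48 [-0.2  0.5  0.8] 7.7583
0.34 [ 0.3  0.4 -0.6] 8.025
0.19 [-0.4 -0.5  0.8] 8.2917
0.05 [-0.   0.9  0.6] 8.5583
```

Run:
```python
from pose import *
c=bot.read_camera("scene"); crop(c,"scB",180,40,340,220,3.3)
print(bot.current_ee_pos(),lidp(.05))
```

```text
[ 0.53275442 -0.24471959  0.11272064] [np.float64(0.5325784381432868), np.float64(-0.24470170817073705), np.float64(0.1122398977212046)]
```

View pics/scB.png

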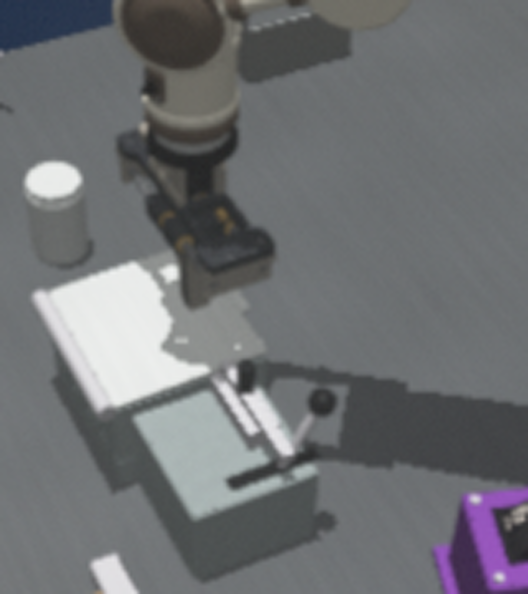

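The lid has come down with the tool and is nearly shut. Next I press until I feel the stop.

```bash
cat >> pose.py <<'E'
def press(dirv,step,maxn,F,speed=.05):
    d=np.array(dirv,float); 
    p=np.array(bot.current_ee_pos())
    for i in range(maxn):
        p=p+d*step; bot.line_to(list(p),max_speed=speed)
        f=np.array(bot.current_contact_force()); f=-(f@d)
        if f>F: break
    print("press",i,np.round(bot.current_ee_pos(),4),round(f,1),bot.current_clock()); return f
E
python3 - <<'E'
from pose import *
press([0,0,-1],.002,10,10)
bot.hold(.15); print(bot.current_contact_force())
p=bot.current_ee_pos()
bot.line_to([p[0],p[1],.28],max_speed=.3)
c=bot.read_camera("top"); crop(c,"topB",180,160,360,250,4.4)
print(bot.current_clock())
E
```

```text
press 3 [ 0.5327 -0.2447  0.1063] 10.1 9.6083
[-4.37038563  2.00829446  9.46812443]
10.5417
```

View pics/topB.png

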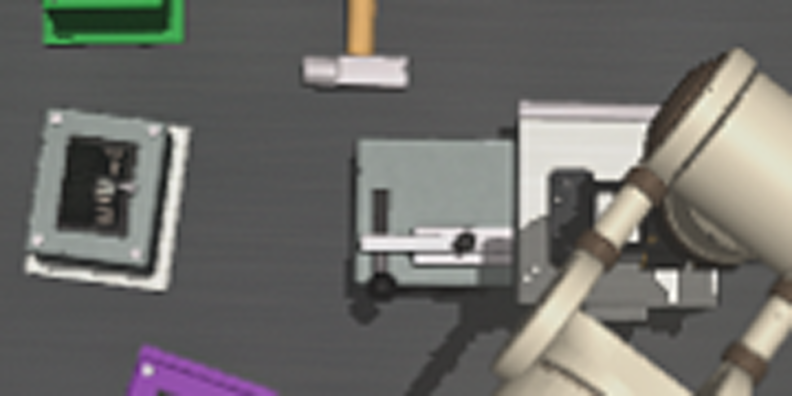

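Run:
```python
from pose import *
r=down(np.pi/2+TY)
bot.goto(tub(-.03,.097,.21),r)
bot.line_to(tub(-.03,.097,.134),max_speed=.15)
print(np.round(bot.current_contact_force(),1))
bot.line_to(tub(-.03,.097-.055,.134),max_speed=.1)
print(np.round(bot.current_contact_force(),1),bot.current_clock())
d=np.array(tub(0,-1,0))-np.array(tub(0,0,0))
press(d,.002,12,12)
p=np.array(bot.current_ee_pos()); print((p[1]-TUB[1]))
bot.line_to(list(p-d*.006),max_speed=.1)
p=bot.current_ee_pos(); bot.line_to([p[0],p[1],.24],max_speed=.3)
bot.goto(tim(-.01,.012,.24),down(MY))
c=bot.read_camera("top"); crop(c,"topC",180,160,360,250,4.4)
c=bot.read_camera("scene"); crop(c,"scC",180,40,340,220,3.3)
print(bot.current_clock())
```

```text
[ 0.6 -0.4  0.6]
[ 0.1 -0.3  0.2] 12.6333
press 6 [ 0.5401 -0.1509  0.1336] 14.4 14.3833
0.031072116214982876
17.2167
```

View pics/topC.png

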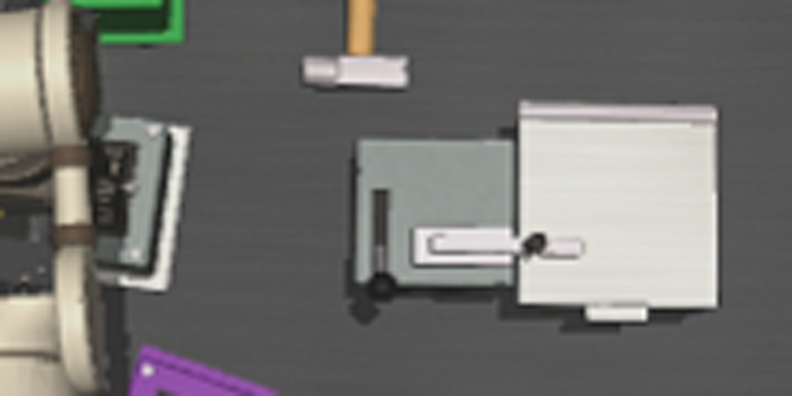

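View pics/scC.png

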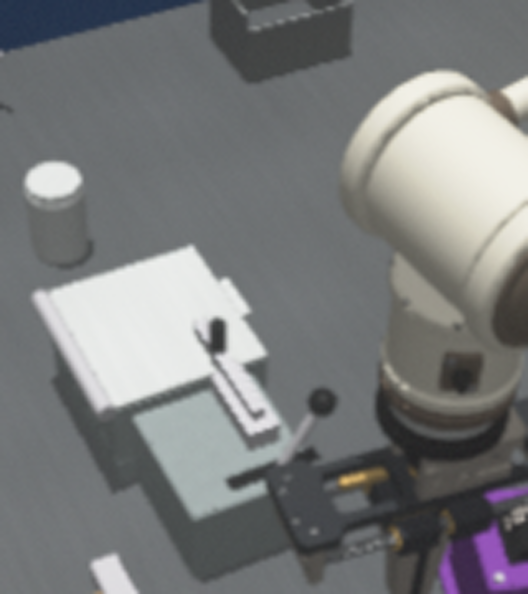

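```bash
cat >> pose.py <<'E'
def stroke(L,F=6,y=.012):
    bot.line_to(tim(-L/2,y,.124),max_speed=.15)
    f0=np.array(bot.current_contact_force()); z=.1205
    bot.line_to(tim(-L/2,y,z),max_speed=.05)
    while z>.112:
        f=bot.current_contact_force()[2]-f0[2]
        if f>F: break
        z-=.0004; bot.line_to(tim(-L/2,y,z),max_speed=.03)
    ex=[]
    for x in np.linspace(-L/2,L/2,5)[1:]:
        bot.line_to(tim(x,y,z),max_speed=.06); f=np.array(bot.current_contact_force())-f0; ex.append(f.round(1).tolist())
        if f[2]<4: z-=.0003
        if f[2]>9: z+=.0003
    print("z",round(z,4),np.round(bot.current_ee_pos(),4),ex)
    bot.line_to(tim(L/2,y,.135),max_speed=.15)
E
python3 - <<'E'
from pose import *
stroke(.026); print(bot.current_clock())
r=down(np.pi/2+MY)
w=bot.read_camera("wrist"); cv2.imwrite("pics/w2.png",w["pixels"])
E
```

```text
z 0.1165 [0.6003 0.1881 0.1177] [[-0.4, -0.5, 6.7], [1.1, 0.4, 5.3], [1.7, 0.5, 6.5], [1.9, -0.3, 4.0]]
22.2
```

View pics/w2.png

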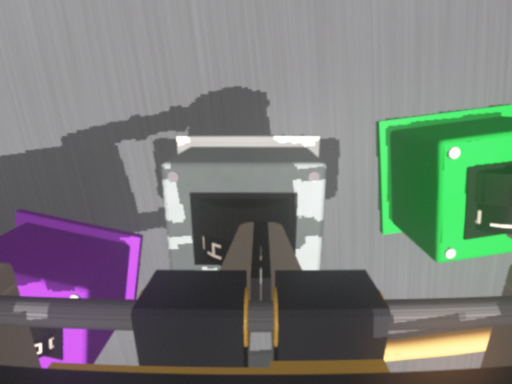

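```bash
cat >> pose.py <<'E'
def look(name):
    bot.goto(tim(-.055,.0,.23),down(np.pi/2+MY))
    w=bot.read_camera("wrist"); np.save("wl.npy",w,allow_pickle=True)
    a,b=proj(w,tim(0,0,.1)).astype(int); print(a,b,bot.current_clock())
    crop(w,name,a-70,max(b-70,0),a+70,b+70,4.0); print("crop origin",a-70,max(b-70,0))
E
python3 - <<'E'
from pose import *
look("w3")
E
```

```text
260 233 23.7
crop origin 190 163
```

View pics/w3.png

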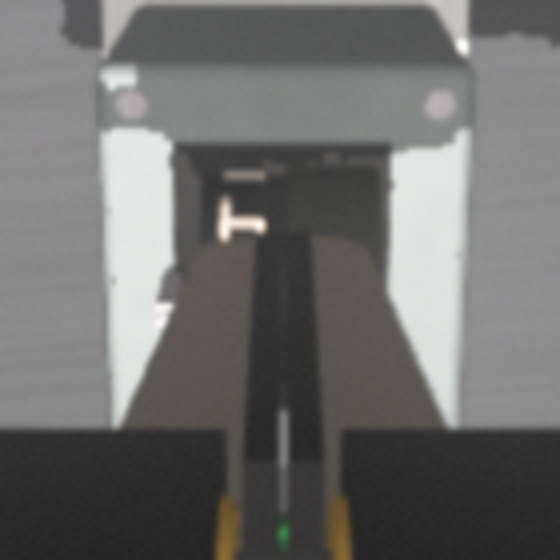

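Run:
```python
from pose import *
w=np.load("wl.npy",allow_pickle=True).item()
for px in ((242,218),(245,198),(245,238),(245,175)):
    print(px,wheelphi(w,190+px[0]/4,163+px[1]/4,TIM,MY))
```

```text
(242, 218) (np.float64(0.6708434390421878), np.float64(-0.010632142070972014))
(245, 198) (np.float64(0.8243558795689279), np.float64(-0.00994058614027569))
(245, 238) (np.float64(0.5264150169190325), np.float64(-0.009823716950924724))
(245, 175) (np.float64(1.0227087535494839), np.float64(-0.010068261069387251))
```

```bash
sed -i 's/z=.1205/z=.1175/' pose.py
python3 - <<'E'
from pose import *
r=down(MY)
bot.goto(tim(-.011,.012,.135),r)
stroke(.022)
print(bot.current_clock())
stroke(.0215)
print(bot.current_clock())
p=bot.current_ee_pos();bot.line_to([*p[:2],.2],max_speed=.3)
bot.goto(tim(-.09,.012,.26),down(np.pi/2+MY))
w=bot.read_camera("wrist"); np.save("wl.npy",w,allow_pickle=True)
a,b=proj(w,tim(0,0,.1)).astype(int); print(a,b,bot.current_clock())
cv2.imwrite("pics/w4.png",w["pixels"])
E
```

```text
z 0.1167 [0.5982 0.1884 0.118 ] [[0.6, -1.1, 6.4], [2.5, 0.5, 6.1], [1.6, -0.9, 6.7], [1.5, -0.2, 5.9]]
27.4083
z 0.1171 [0.5978 0.1884 0.118 ] [[1.1, -0.3, 5.9], [1.3, 0.1, 5.5], [1.5, 1.2, 6.5], [1.5, 1.1, 5.9]]
29.5167
251 250 31.3
```

View pics/w4.png

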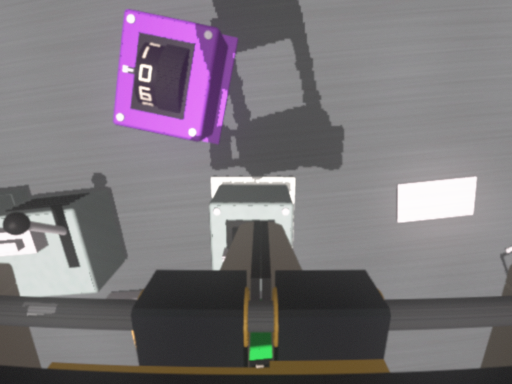

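Run:
```python
from pose import *
bot.goto(tim(.06,.0,.24),down(np.pi/2+MY))
w=bot.read_camera("wrist"); np.save("wl.npy",w,allow_pickle=True)
a,b=proj(w,tim(0,0,.1)).astype(int); print(a,b,bot.current_clock())
b0=max(b-70,0);crop(w,"w5",a-70,b0,a+70,b0+140,4.0); print(a-70,b0)
```

```text
260 123 32.0083
190 53
```

View pics/w5.png

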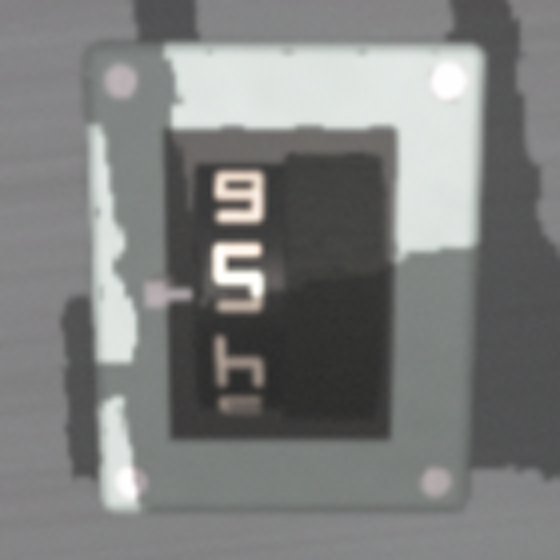

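Run:
```python
from pose import *
w=np.load("wl.npy",allow_pickle=True).item()
from pose import TIM
for n,px in (("6",(238,196)),("5",(238,277)),("4",(240,361)),):
    print(n,wheelphi(w,190+px[0]/4,53+px[1]/4,TIM,MY))
p=onz(w,190+178/4,53+294/4,.12); M=np.array([[np.cos(MY),-np.sin(MY)],[np.sin(MY),np.cos(MY)]])
print("ptr local",M.T@(p[:2]-TIM))
W=np.array([onz(w,190+a/4,53+b/4,.097) for a,b in ((121,81),(448,81),(435,482),(126,482))]);print("screws centre",W.mean(0))
```

```text
6 (np.float64(0.6304405878445032), np.float64(-0.010551998430889092))
5 (np.float64(0.07287496658389443), np.float64(-0.01048584638685134))
4 (np.float64(-0.5141888040425996), np.float64(-0.01035677247880652))
ptr local [ 0.0011682  -0.02456525]
screws centre [0.58584807 0.17745881 0.097     ]
```

Run:
```python
from pose import *
bot.goto(tim(0,.012,.15),down(MY))
stroke(.0042)
print(bot.current_clock())
p=bot.current_ee_pos();bot.line_to([*p[:2],.19],max_speed=.3)
bot.goto(tim(.06,.0,.24),down(np.pi/2+MY))
w=bot.read_camera("wrist"); np.save("wl.npy",w,allow_pickle=True)
crop(w,"w6",190,53,330,193,4.0); print(bot.current_clock())
```

```text
z 0.1167 [0.5888 0.1894 0.1183] [[-1.0, -0.4, 7.4], [-1.3, -0.1, 8.1], [-1.2, 1.1, 6.8], [-1.0, -1.1, 7.1]]
35.825
37.6417
```

View pics/w6.png

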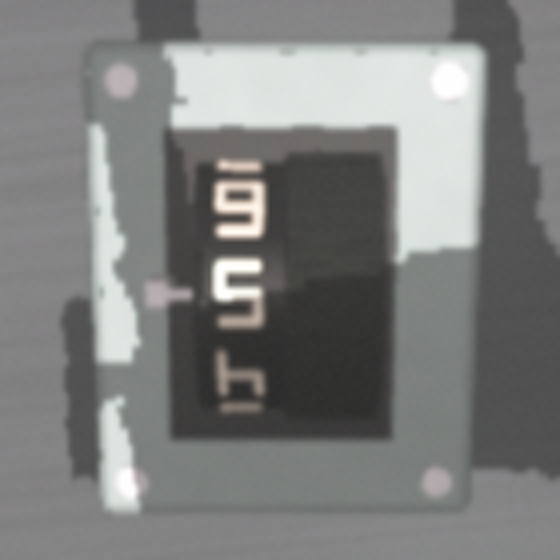

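The 5 at (239,293) now lines up with the pointer at (178,294). Lever next.

Run:
```python
from pose import *
r=down(np.pi/2+TY)
bot.goto(tub(-.11,.128,.23),r)
bot.line_to(tub(-.11,.128,.148),max_speed=.2)
bot.line_to(tub(-.015,.128,.148),max_speed=.12)
print(np.round(bot.current_contact_force(),1),bot.current_clock())
d=np.array(tub(1,0,0))-np.array(tub(0,0,0))
press(d,.002,12,6)
p=np.array(bot.current_ee_pos()); print("tub x",p[0]-TUB[0])
bot.hold(.15)
bot.line_to(list(p-d*.06),max_speed=.2)
p=bot.current_ee_pos(); bot.line_to([p[0],p[1],.25],max_speed=.3)
bot.goto([.38,.1,.3],r)
c=bot.read_camera("top"); crop(c,"topD",180,160,360,250,4.4)
s=bot.read_camera("scene"); crop(s,"scD",180,85,340,300,2.7)
print(bot.current_clock())
```

```text
[ 0.5 -0.3 -0.7] 40.2667
press 8 [ 0.5699 -0.054   0.1481] 8.7 42.5167
tub x -0.0010660804384459155
44.5667
```

View pics/topD.png

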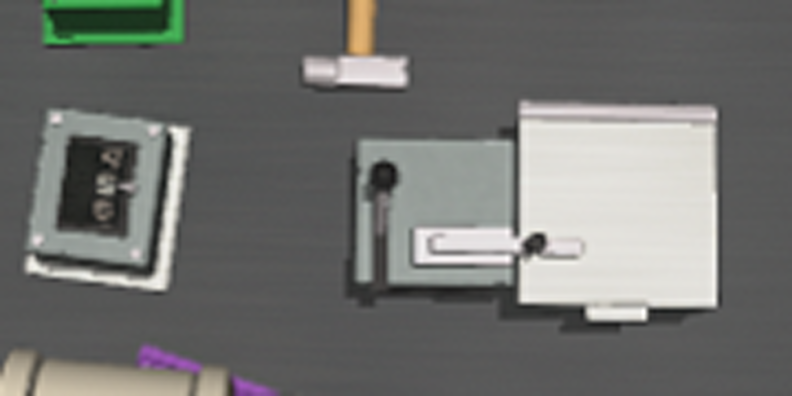

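View pics/scD.png

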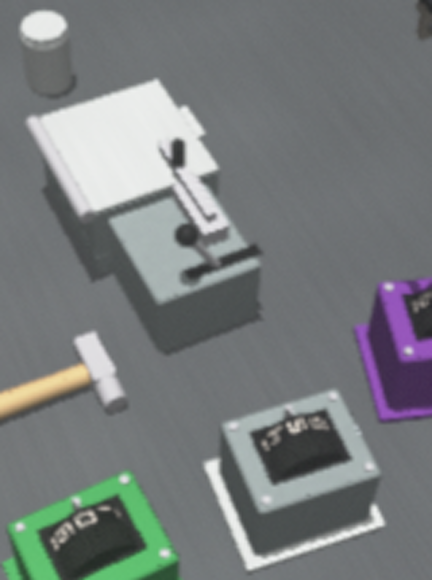

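Run:
```python
from pose import *
c=bot.read_camera("top"); print("ball tub x",onz(c,180+384/4.4,160+174/4.4,.154)[:2]-TUB, np.round(bot.current_contact_force(),1))
bot.job_done(); print(bot.current_clock())
```

```text
ball tub x [0.01980349 0.12715164] [-0.1 -0.2 -0.3]
the job is handed in; nothing more can be done
the job is handed in; nothing more can be done
```

The deburring tub is set up and the job is handed in. All four steps were done in order, about 45 s into the 64 s limit. No verdict came back, so these are my own last checks:

- **Lid:** I pressed it until it stopped. The contact was at 106 mm with about 10 N, where a shut lid should be.
- **Lock bar:** It ran to its stop at about 14 N. The top view shows roughly 55 mm of travel, with its end over the lid.
- **Wheel:** I rolled it in three strokes plus a small nudge. The last wrist picture shows the 5 level with the pointer; I estimate 3.16 rad, against a target of 3.14 rad.
- **Lever:** I pushed it until it stopped at about 9 N. The ball measures at tub x = +20 mm, against the expected +19 mm.
- **Bystanders:** The hammer and oil can look unmoved in the last pictures. The steel blank was outside those last crops; I never worked near it, but I did not check it at the end.
- **Release:** The arm is clear of everything and contact force reads about 0 N.

Two readings disagreed. My first estimates of the timer's position differed by about 9 mm sideways between cameras, so I used a close wrist view instead. The sideways force during the three longer wheel strokes had the opposite sign to what I expected, so I judged the turning from the pictures only.

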